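# Load the knife-pressure gauge and hold its trim cap off

## Task

Set the larger of the two steel check weights gently in the middle of the gauge's sprung round pan, inside the ring marked on it, and let go of it. Then take the black cap off the gauge's trim neck so that I can get at the trim screw: some of these gauges have a reversed thread, so try the cap both ways to find which way it loosens, and lift it straight off. Finish still holding the cap in the gripper, still and upright, about a hand's breadth (10 cm) above where it sat; leave the small weight, the mouse and the remote control where they are.

Things in the scene. Friction and masses are not known exactly. Their poses are not given: they have to be found in the camera images.
- weight_big_center (a point): the larger check weight, 0.5 kg of bare steel, standing upright on the table: a cylinder 40 mm in diameter and 44 mm high with a waist and a grip knob of 24 mm diameter above it (knob from 54 to 62 mm up), 62 mm high in all. The point is its centre, 31 mm above its underside; z is its own upward axis
- weight_small_center (a point): the smaller check weight (not wanted), 0.1 kg, the same shape 24 mm in diameter and 40 mm high. The point is its centre, 20 mm above its underside. It and the larger one may stand in either place
- pan_top (a point): centre of the top face of the gauge's sprung pan: a flat steel disc 84 mm in diameter and 6 mm thick with a dark ring of dashes of 56 mm diameter marked about its middle, 72 mm above the table when unloaded. It goes straight down on a spring of 500 N/m, with 1 N to start it moving; under the larger weight it rests about 8 mm lower
- pan (a joint): how far the pan has been pushed down, m: 0 unloaded, 0.012 at its stop
- gauge: the gauge, fixed to the table: a grey box 120 (x) by 270 (y) by 50 mm high with an aluminium top. Origin at the centre of its underside, z up. The pan stands at y = -70 mm and the capped neck at y = +75 mm of its frame
- neck_seat (a point): middle of the 41 mm round seat under the cap's edge, 56 mm above the table; axes as the gauge's. A neck rises 13.5 mm above it with a coarse quarter-turn thread. The wrong way, the cap stops after about 7 degrees (gives to 16 if forced); the right way, it is free to lift straight off from about 45 degrees on (aim for 70) and stops at about 95. Which way differs from start to start, unseen
- cap_center (a point): the trim cap: loose, black ribbed plastic, round, 44 mm in diameter, 36 mm high, about 60 g, hollow below and solid in its upper half, a straight grey raised bar across its top along its x axis. The point is its centre, 18 mm above its lower edge; z is its upward axis; shut, its x axis lies along the gauge's x axis. It turns lightly and does not rise by itself as it is turned
- mouse: a black computer mouse about 80 by 60 by 34 mm on a thin dark mat; leave it. Origin at its underside
- remote: a black remote control 45 by 170 by 18 mm lying on the table; leave it. Origin at the centre of its underside
Not all that is in view belongs to the job. Leave any turquoise look-alike of the part that bears weight_big_center alone.

How it is judged (in metres and radians):
On the way, in this order (a step that is already met when the one before it is completed fails the run):
1. the larger weight stands released and upright in the middle of the pan, within 12 mm, and has pressed it down (horizontal distance between weight_big_center and pan_top below 0.012 m and value of joint pan between 0.006 and 0.01 m and angle between weight_big_center's own z axis and vertical below 0.1 rad and contact force between weight_big and the fingers below 0.1 N), for 0.3 s.
2. the cap, still down on its seat, has been turned loose (by more than 35 degrees) (angle between the x axis of cap_center and the x axis of gauge, either way round above 0.61 rad and distance between cap_center and neck_seat below 0.024 m), for 0.05 s.
At the end, for the whole second after the job is handed in: The larger weight stands upright and untouched on the pan within 12 mm of its centre, the pan 6 to 10 mm down; the gripper holds the cap still, upright within 17 degrees, its lower edge 60 to 180 mm above the seat and within 60 mm sideways of it, touching neither gauge nor weight (all of step 1 and z of cap_center in the frame of neck_seat between 0.078 and 0.2 m and horizontal distance between cap_center and neck_seat below 0.06 m and angle between cap_center's own z axis and vertical below 0.3 rad and contact force between cap and the fingers above 1 N and contact force between cap and gauge below 0.05 N and contact force between cap and weight_big below 0.05 N and linear speed of cap below 0.05 m/s); the arm keeps its last pose, push and grip.
It fails at once if the small weight is moved more than 30 mm (distance of weight_small_center from where it was at the start of the episode above 0.03 m).
It fails at once if the mouse is moved more than 30 mm (distance of mouse from where it was at the start of the episode above 0.03 m).
It fails at once if the remote control is moved more than 30 mm (distance of remote from where it was at the start of the episode above 0.03 m).
It fails at once if the weight is dropped on the pan (the pan goes down faster than 0.4 m/s) (velocity of joint pan above 0.4 m/s).
It also fails if it takes over 61 s, if anything falls off the work surface, if the arm or the gripper's body presses on something with over 40 N, if the wrist force passes 120 N, or if a joint passes its speed limit or range.

## Robot

A 6-joint arm with a two-finger parallel gripper is mounted at the origin on the work surface. World frame = base frame: x ahead of the robot, y to its left, z up, the work surface at z = 0. Lengths are in m, angles in degrees, forces in N, time in s.
With the tool pointing down it reaches from about 0.275 to 0.725 m from the base axis. Payload 5.6 kg.
Tool frame: the origin (TCP) lies at the very end of the fingers, on their centre line; the grasp point (between the pads) lies 19 mm behind it; z points along the fingers, y is the line along which they close (so a half turn about z gives the same grasp; the last joint's range is limited). The gripper opens to 85 mm and grips with 20 to 120 N. Pads are 22 mm wide; open, the fingers measure 114 mm over their backs; the gripper's body (76 mm by 85 mm) begins 54 mm behind the grasp point. The pads swing forward as they close: fully open they stand 13 mm farther back than shut.
Start: joints at [83.171, 14.616, 6.199, 0, -81.583, -16.306], TCP at [0.216, 0.506, 0.231] pointing down, gripper open.
Joint ranges: [-168.99, 168.99], [-69.2, 112.95], [-62.41, 85.93], [-164.36, 98.24], [-168.68, -3.75], [-174.98, 174.98]. Speed limits (degrees/s): [147.25, 147.25, 180, 180, 180, 180].

## Interface

Orientations are given as a 3x3 rotation matrix whose columns are the frame's x, y, z axes.
In Python, from workcell import sensors, viewer, robot gives the robot as it stands.
- The arm moves only by the shell command python3 -m creep 'ROWS' [FORCE]. ROWS is JSON, a list of rows, each a list of 7 numbers: the shift along the tool's x, y, z in m, then the turn, a rotation vector about the tool's x, y, z in degrees, then the closure, from -1 (fully open) to 1 (shut), so that 0 is half open. A call has 1 to 5 rows; each row shifts and turns the commanded pose from where the row before left it, along the tool's axes as they then stand; what a row does not reach is not made up. A row lasts 1/8 s, in which the tool goes at most 62.5 mm and 10.7 degrees, less where a joint would pass 70% of its speed; a pose out of reach is approached as far as the arm can. A call is refused whole if a number of a shift passes 0.0625 or a number of a turn 10.7, either way. A call with a gripper value outside its range is refused whole. The fingers move at their own pace and stop on an object; FORCE is the grip in N (left out, the last holds). Time passes only in rows, so rows that do not move let the fingers close. It gives the time, the measured TCP pose, the force, the opening and the grip force at its end, in the units of the state.
- sensors.observe(): the state, without advancing time (a new reading comes with each control period).
- viewer.get_image(name): name is "scene" or "top"; returns (picture, depth): 384x512x3 uint8, red, green, blue; 384x512 float32, m along the optical axis (not along the pixel's ray), 0 where there is no reading.
- viewer.calibration(name): a dict with "camera_matrix" (3x3 intrinsics, pixels), "T" (4x4, takes a point from camera to world coordinates). Camera axes: x right, y up, looking along -z (the intrinsics and any distortion apply to the point x, -y, -z); pixel columns grow to the right and rows downward; lengths in m; the calibration is good to about 2 mm. A picture is of the moment at which its call begins. calibration takes no time and is no camera call.
- robot.job_done(): hands the job in; it is judged then, once.
The state is a dict: "clock": time; "q": joint angles; "qvel": joint speeds; "effort": joint torques, N m; "tcp_pos": TCP position; "orientation": TCP orientation; "wrist_force": force on the tool from outside, world axes, zero at the start; "moment": the same for the moment, N m; "finger_gap": finger opening in m; "finger_force": force on a finger pad.
Only numpy, scipy, OpenCV 4.12 (cv2) and the standard library are available. Lean on these libraries where they do the work, as an engineer would, in place of code of your own. Each camera call takes 0.05 s, during which the arm holds its last target. There are 200 camera calls.

## Working session

There is one attempt and no reset: what is moved stays moved. The work goes in short steps, Python scripts to look and compute and a shell command to move; the robot and the scene stay as the last step left them, time stands still between calls to the robot, and variables do not carry over. Pictures are saved under pics/ and viewed, at most 10 in all, crops included, and the job is handed in when it is done.

```bash
ls; mkdir -p pics; cat > h.py <<'E'
import numpy as np, cv2
from workcell import sensors, viewer, robot
def cloud(name, im=None):
    rgb,d=viewer.get_image(name); c=viewer.calibration(name)
    K=np.array(c["camera_matrix"]);T=np.array(c["T"])
    v,u=np.mgrid[:384,:512]
    P=np.stack([(u-K[0,2])/K[0,0]*d,-(v-K[1,2])/K[1,1]*d,-d],-1)@T[:3,:3].T+T[:3,3]
    P[d==0]=np.nan
    return rgb,d,P
def ray(name,u,v,z):
    c=viewer.calibration(name);K=np.array(c["camera_matrix"]);T=np.array(c["T"])
    r=T[:3,:3]@np.array([(u-K[0,2])/K[0,0],-(v-K[1,2])/K[1,1],-1]);o=T[:3,3]
    return o+r*(z-o[2])/r[2]
E
python3 - <<'E'
from h import *
ims=[]
for n in("scene","top"):
    rgb,d,P=cloud(n); cv2.imwrite(f"pics/{n}0.png",rgb[...,::-1]); np.savez(f"{n}0.npz",rgb=rgb,P=P)
    print(n,viewer.calibration(n),(d>0).mean())
s=sensors.observe();print(s)
E
```

```text
pics
scene {'camera_matrix': array([[376.22944688,   0.        , 252.05346306],
       [  0.        , 376.22944688, 192.31597335],
       [  0.        ,   0.        ,   1.        ]]), 'T': array([[ 0.65559749, -0.56674046,  0.49899617,  1.03051094],
       [ 0.75510836,  0.49363684, -0.43143253, -0.33027914],
       [-0.00181262,  0.65964227,  0.75157754,  0.76834335],
       [ 0.        ,  0.        ,  0.        ,  1.        ]])} 0.9960072835286459
top {'camera_matrix': array([[458.12429627,   0.        , 254.78150133],
       [  0.        , 458.12429627, 192.2512961 ],
       [  0.        ,   0.        ,   1.        ]]), 'T': array([[-0.01949195,  0.9904863 , -0.13622391,  0.39736333],
       [-0.99977516, -0.02044722, -0.00561666,  0.04905986],
       [-0.00834862,  0.1360838 ,  0.99066215,  1.31587754],
       [ 0.        ,  0.        ,  0.        ,  1.        ]])} 0.99603271484375
{'clock': 0.1, 'q': array([ 8.31715923e+01,  1.46510855e+01,  6.13745678e+00, -2.31848003e-02,
       -8.15828611e+01, -1.63060904e+01]), 'qvel': array([-0.02331396, -0.15203915,  0.12579469,  0.13953755, -0.01155733,
       -0.06586625]), 'effort': array([-2.04418553e-03, -3.87601554e+01,  2.38475811e+01,  5.37785545e+00,
       -3.72742623e-03,  2.78903642e-06]), 'tcp_pos': array([0.21587462, 0.50538431, 0.23047139]), 'orientation': array([[ 9.19561723e-01, -3.92945137e-01, -5.97680577e-04],
       [-3.92945581e-01, -9.19560292e-01, -1.62451356e-03],
       [ 8.87413760e-05,  1.72869643e-03, -9.99998502e-01]]), 'wrist_force': array([ 0.12021088, -0.10780313,  0.04013915]), 'moment': array([-0.01401514, -0.02036269, -0.00430985]), 'finger_force': 0.0, 'finger_gap': 0.0853446986013307}
```

View pics/scene0.png

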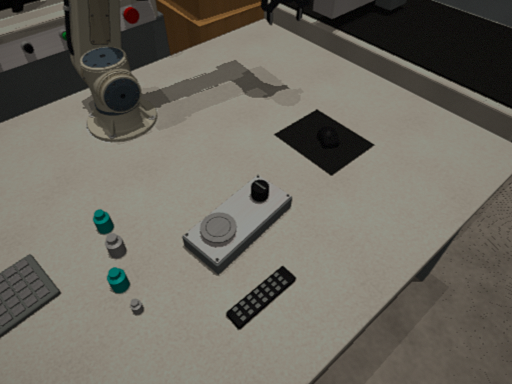

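View pics/top0.png

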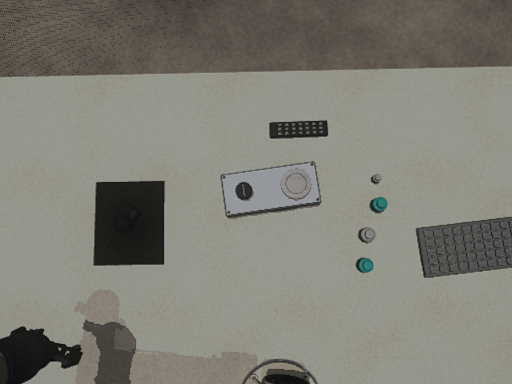

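The scene view shows a big grey steel weight at (115,244), turquoise look-alikes at (103,221) and (118,279), and the small steel weight at (136,306). The gauge pan is at (218,228) and the cap at (260,190). In the top view these are at (367,235), (365,265), (379,204), (376,179), (296,184) and (244,190), in the same order. I choose the grey one at top (367,235) as the big weight. It sits between two turquoise decoys, so I need to check finger clearance. Next I measure and take a crop.

```bash
cat > m.py <<'E'
from h import *
def tri(a,b):
    # closest point of two rays; a=(u,v) scene, b top
    L=[]
    for n,p in(("scene",a),("top",b)):
        o=viewer.calibration(n)["T"][:3,3];r=ray(n,*p,0)-o;L.append((o,r/np.linalg.norm(r)))
    (o1,r1),(o2,r2)=L
    t=np.linalg.lstsq(np.stack([r1,-r2],1),o2-o1,rcond=None)[0]
    p,q=o1+t[0]*r1,o2+t[1]*r2
    return (p+q)/2,np.linalg.norm(p-q)
E
python3 - <<'E'
from m import *
S=np.load("scene0.npz");T=np.load("top0.npz")
def rep(nm,D,box,zlo,zhi):
    u0,v0,u1,v1=box;P=D["P"][v0:v1,u0:u1].reshape(-1,3);m=(P[:,2]>zlo)&(P[:,2]<zhi)
    q=P[m]
    if len(q)<6: print(nm,len(q));return
    c=cv2.minAreaRect((q[:,:2]*1000).astype(np.float32))
    print(nm,len(q),"med",q.mean(0).round(4),"rect",np.round(c[0],1),np.round(c[1],1),round(c[2],1),"zmax",np.nanmax(P[:,2]).round(4))
bx={"big":((103,230,128,260),(355,223,380,248)),"dec1":((92,207,114,235),(353,254,377,276)),"dec2":((106,265,130,294),(369,194,391,215)),"small":((128,297,145,315),(368,172,384,186)),
"cap":((245,174,275,205),(230,176,258,204)),"pan":((198,210,240,245),(277,165,314,202))}
for k,(a,b) in bx.items():
    if k=="pan": z=(.064,.085)
    elif k=="cap": z=(.083,.11)
    else: z=(.01,.09)
    rep(k+" S",S,a,*z);rep(k+" T",T,b,*z)
    if k in("big","small","dec1","dec2"): rep(k+" knobS",S,a,.05,.09);rep(k+" knobT",T,b,.05,.09)
for n,D,b in(("S",S,(175,170,300,275)),("T",T,(212,155,330,225))): rep("gauge "+n,D,b,.043,.058)
a=cv2.resize(S["rgb"][200:320,80:160],None,fx=4,fy=4,interpolation=2)
b=cv2.resize(T["rgb"][160:280,340:400],None,fx=4,fy=4,interpolation=2)
cv2.imwrite("pics/crop1.png",np.hstack([a,b])[...,::-1])
E
```

```text
big S 379 med [ 0.4594 -0.2545  0.0398] rect [ 431.  -247.5] [39.2 86.4] 74.7 zmax 0.0642
big T 193 med [ 0.4479 -0.2489  0.0474] rect [ 448.1 -252.1] [38.1 36. ] 89.1 zmax 0.0674
big knobS 93 med [ 0.4549 -0.2538  0.0598] rect [ 454.  -253.9] [22.8 24.2] 82.2 zmax 0.0642
big knobT 66 med [ 0.4484 -0.2528  0.0612] rect [ 448.3 -253.1] [22.  23.6] 62.0 zmax 0.0674
dec1 S 353 med [ 0.3795 -0.2445  0.0406] rect [ 402.  -241.7] [91.3 38.9] 3.1 zmax 0.0635
dec1 T 203 med [ 0.365  -0.2388  0.0466] rect [ 364.5 -242. ] [37.7 39.1] 87.9 zmax 0.0666
dec1 knobS 90 med [ 0.3776 -0.2438  0.0598] rect [ 401.7 -247.7] [22.9 91.4] 82.3 zmax 0.0635
dec1 knobT 68 med [ 0.365  -0.242   0.0612] rect [ 365.4 -240.1] [27.6 21.5] 88.7 zmax 0.0666
dec2 S 413 med [ 0.5456 -0.2917  0.0419] rect [ 540.8 -291.2] [38.9 35.9] 83.5 zmax 0.0637
dec2 T 200 med [ 0.5311 -0.286   0.0465] rect [ 532.7 -290.3] [38.3 39. ] 83.0 zmax 0.0707
dec2 knobS 113 med [ 0.5389 -0.2909  0.0599] rect [ 537.3 -291.1] [23.8 22.9] 20.7 zmax 0.0637
dec2 knobT 67 med [ 0.5323 -0.2899  0.0614] rect [ 530.2 -290.2] [21.4 27.6] 84.2 zmax 0.0707
small S 145 med [ 0.6178 -0.2909  0.0282] rect [ 616.  -290.6] [19.7 22.7] 8.8 zmax 0.042
small T 68 med [ 0.6073 -0.2876  0.03  ] rect [ 607.7 -287.8] [22.6 20.2] 24.6 zmax 0.0442
small knobS 0
small knobT 0
cap S 222 med [0.5791 0.0853 0.0902] rect [578.3  86.9] [42.8 42.4] 67.9 zmax 0.0944
cap T 213 med [0.5723 0.0875 0.0919] rect [572.6  87.9] [42.4 42.4] 44.4 zmax 0.0981
pan S 884 med [ 0.5971 -0.0575  0.0708] rect [595.7 -57.4] [82.4 81.6] 49.9 zmax 0.0744
pan T 718 med [ 0.5905 -0.0561  0.0719] rect [591.  -56.3] [80.3 81.9] 88.2 zmax 0.0804
gauge S 3033 med [0.598  0.0054 0.0485] rect [587.9  12.6] [118.5 269.2] 6.9 zmax 0.0944
gauge T 2979 med [0.5782 0.0254 0.0495] rect [581.2  13.2] [121.2 269.7] 6.9 zmax 0.0981
```

View pics/crop1.png

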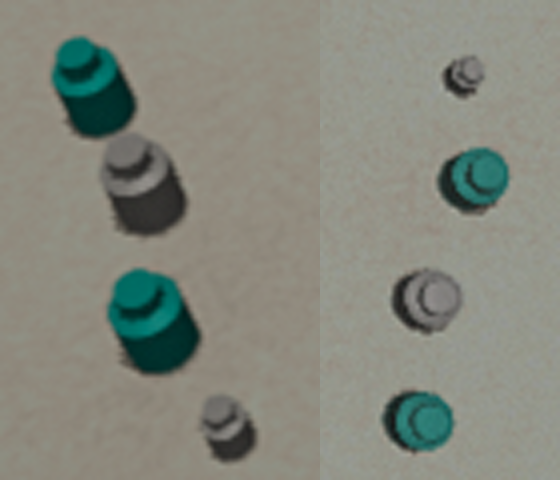

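The crop confirms it: the bare steel big weight (crop left at (145,185), right at (428,300)) stands between two turquoise decoys. The two views' heights agree with the text to within 2 mm. In plan they differ by about 6 mm in x, so I'll use the mean: weight (0.4515,-0.253), pan (0.594,-0.057), cap (0.5755,0.087), gauge yaw about 7°. I'll check against the gripper itself once it is near.

```bash
cat > go.py <<'E'
import sys
from h import *
from scipy.spatial.transform import Rotation as Ro
# go.py x y z yaw_of_tool_y : prints tool-frame delta
x,y,z,a=map(float,sys.argv[1:5]);s=sensors.observe();R=s["orientation"]
a=np.radians(a);Y=np.array([np.cos(a),np.sin(a),0]);Z=np.array([0,0,-1.]);G=np.stack([np.cross(Y,Z),Y,Z],1)
print("shift mm",(R.T@(np.array([x,y,z])-s["tcp_pos"])*1000).round(1),"turn",Ro.from_matrix(R.T@G).as_rotvec(degrees=True).round(2),
 "tcp",s["tcp_pos"].round(4),"q",s["q"].round(0),"t",s["clock"],"F",s["wrist_force"].round(1),"gap",round(s["finger_gap"],4),"ff",round(s["finger_force"],1))
E
for i in 1 2; do :; done
python3 -m creep '[[0.036,0.042,0,0,0,0,-1],[0.036,0.042,0,0,0,0,-1],[0.036,0.042,0,0,0,0,-1],[0.036,0.042,0,0,0,0,-1],[0.036,0.042,0,0,0,0,-1]]'
python3 -m creep '[[0.036,0.042,0,0,0,0,-1],[0.036,0.042,0,0,0,0,-1],[0.036,0.042,0,0,0,0,-1],[0.036,0.042,0,0,0,0,-1],[0.036,0.042,0,0,0,0,-1]]'
python3 -m creep '[[0.036,0.042,0,0,0,0,-1],[0.036,0.042,0,0,0,0,-1],[0.036,0.042,0,0,0,0,-1],[0.036,0.042,0,0,0,0,-1],[0,0,0,0,0,-6.9,-1]]'
python3 go.py 0.4515 -0.2533 0.12 -106.2
```

```text
clock: 0.72
tcp_pos: [0.2991, 0.24, 0.231]
orientation: [[0.92, -0.392, -0.0], [-0.392, -0.92, -0.0], [-0.0, 0.0, -1.0]]
wrist_force: [1.5, -0.2, -0.3]
finger_gap: 0.0852
finger_force: 0.0
clock: 1.35
tcp_pos: [0.3821, -0.0237, 0.2313]
orientation: [[0.92, -0.393, 0.0], [-0.393, -0.92, 0.0], [0.0, -0.0, -1.0]]
wrist_force: [0.6, 0.2, -0.6]
finger_gap: 0.0853
finger_force: 0.0
clock: 1.98
tcp_pos: [0.4484, -0.2359, 0.2296]
orientation: [[0.96, -0.282, -0.003], [-0.282, -0.96, 0.0], [-0.003, 0.001, -1.0]]
wrist_force: [-0.1, 0.3, -0.6]
finger_gap: 0.0852
finger_force: 0.0
shift mm [  8.3  15.8 109.5] turn [ 0.03  0.18 -0.16] tcp [ 0.4484 -0.2359  0.2296] q [-10.  10.  -0.   0. -80.  84.] t 1.975 F [-0.1  0.3 -0.6] gap 0.0852 ff 0.0
```

```bash
python3 -m creep '[[0.008,0.016,0.03,0,0,0,-1],[0,0,0.04,0,0,0,-1],[0,0,0.04,0,0,0,-1],[0,0,0,0,0,0,-1]]'
python3 go.py 0.4515 -0.2533 0.014 -106.2
python3 - <<'E'
from h import *
ims=[viewer.get_image(n)[0] for n in("scene","top")]
cv2.imwrite("pics/c2.png",np.hstack([cv2.resize(ims[0][170:320,50:190],None,fx=3,fy=3),cv2.resize(ims[1][160:310,330:450],None,fx=3,fy=3)])[...,::-1])
E
```

```text
clock: 2.48
tcp_pos: [0.4492, -0.2498, 0.1184]
orientation: [[0.96, -0.28, -0.007], [-0.28, -0.96, 0.002], [-0.008, -0.0, -1.0]]
wrist_force: [1.1, 0.1, -0.1]
finger_gap: 0.0852
finger_force: 0.0
shift mm [  4.    2.7 104.3] turn [-0.01  0.44 -0.07] tcp [ 0.4492 -0.2498  0.1184] q [-12.  15. -11.  -0. -65.  85.] t 2.475 F [ 1.1  0.1 -0.1] gap 0.0852 ff 0.0
```

View pics/c2.png

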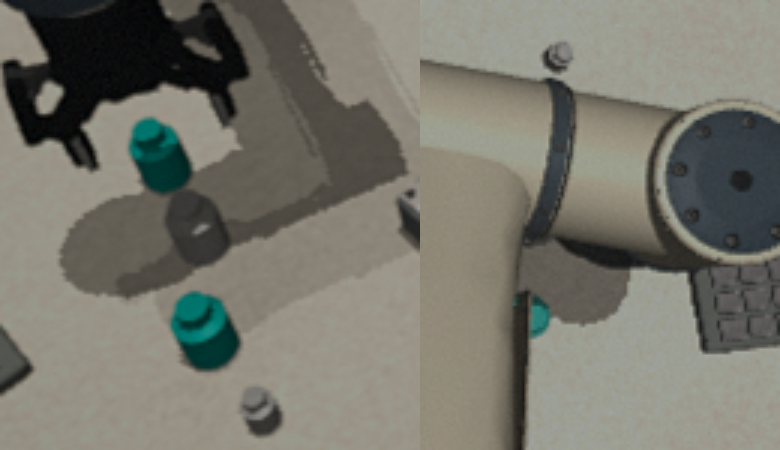

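The left half shows the open fingers above and straddling the row, with tips at full-image pixels of about (80,225) and (126,210). The arm hides the top view. I'll check those tips against the measured TCP by ray.

```bash
python3 - <<'E'
from h import *
for p in((80,225),(126,210)): print(ray("scene",*p,0.125))
rgb,d,P=cloud("scene")
q=P[170:230,50:135].reshape(-1,3);q=q[(q[:,2]>.1)&(q[:,2]<.15)]
print(len(q),q[:,2].min())
m=q[q[:,2]<.145];print(m[:,:2].min(0),m[:,:2].max(0))
for lo in(.115,.12,.125,.13,.135):
    b=q[(q[:,2]>=lo)&(q[:,2]<lo+.005)]
    for s,n in((b[b[:,1]<-.25],"R"),(b[b[:,1]>=-.25],"L")):
        if len(s):print(lo,n,len(s),s.mean(0).round(4),s.min(0).round(3),s.max(0).round(3))
E
```

```text
[ 0.43372747 -0.29586058  0.125     ]
[ 0.46118237 -0.20256463  0.125     ]
58 0.13318567175328677
[ 0.43182035 -0.30463606] [ 0.47766821 -0.20009633]
0.13 R 1 [ 0.4391 -0.2909  0.1332] [ 0.439 -0.291  0.133] [ 0.439 -0.291  0.133]
0.135 R 6 [ 0.4434 -0.2928  0.1375] [ 0.432 -0.299  0.135] [ 0.452 -0.288  0.139]
0.135 L 4 [ 0.4753 -0.2093  0.1387] [ 0.474 -0.211  0.138] [ 0.477 -0.207  0.14 ]
```

```bash
python3 -m creep '[[0.004,0.003,0.03,0,0.4,0,-1],[0,0,0.035,0,0,0,-1],[0,0,0.03,0,0,0,-1],[0,0,0.013,0,0,0,-1],[0,0,0,0,0,0,-1]]' 40
python3 go.py 0.4515 -0.2533 0.010 -106.2
```

```text
clock: 3.25
tcp_pos: [0.4558, -0.2549, 0.014]
orientation: [[0.96, -0.279, 0.007], [-0.279, -0.96, -0.002], [0.008, 0.0, -1.0]]
wrist_force: [0.2, -0.7, 1.5]
finger_gap: 0.0858
finger_force: 0.0
shift mm [-4.7 -0.4  3.9] turn [ 0.02 -0.44 -0.02] tcp [ 0.4558 -0.2549  0.014 ] q [-12.  21. -19.   0. -50.  86.] t 3.25 F [ 0.2 -0.7  1.5] gap 0.0858 ff 0.0
```

```bash
python3 -m creep '[[0,0,0.003,0,0,0,-1],[0,0,0,0,0,0,-1]]'
python3 go.py 0.4515 -0.2533 0.010 -106.2
```

```text
clock: 3.5
tcp_pos: [0.4559, -0.2549, 0.0112]
orientation: [[0.96, -0.279, 0.008], [-0.279, -0.96, -0.002], [0.009, -0.0, -1.0]]
wrist_force: [0.2, -0.6, -0.1]
finger_gap: 0.0855
finger_force: 0.0
shift mm [-4.7 -0.3  1.2] turn [-0.   -0.5  -0.03] tcp [ 0.4559 -0.2549  0.0112] q [-12.  21. -19.   0. -49.  86.] t 3.5 F [ 0.2 -0.6 -0.1] gap 0.0855 ff 0.0
```

```bash
python3 -m creep '[[-0.0045,0,0,0,-0.5,0,-1],[0,0,0,0,0,0,0],[0,0,0,0,0,0,1],[0,0,0,0,0,0,1],[0,0,0,0,0,0,1]]' 60
python3 -m creep '[[0,0,0,0,0,0,1],[0,0,0,0,0,0,1],[0,0,0,0,0,0,1]]'
python3 go.py 0.4515 -0.2533 0.010 -106.2
```

```text
clock: 4.12
tcp_pos: [0.451, -0.2538, 0.0108]
orientation: [[0.96, -0.279, -0.002], [-0.279, -0.96, -0.0], [-0.002, 0.001, -1.0]]
wrist_force: [-1.5, -1.4, 5.7]
finger_gap: 0.0385
finger_force: 60.3
clock: 4.5
tcp_pos: [0.451, -0.2538, 0.0107]
orientation: [[0.96, -0.279, -0.002], [-0.279, -0.96, -0.0], [-0.001, 0.001, -1.0]]
wrist_force: [-1.6, -0.9, 5.9]
finger_gap: 0.0384
finger_force: 60.4
shift mm [ 0.4 -0.6  0.7] turn [ 0.04  0.08 -0.02] tcp [ 0.451  -0.2538  0.0107] q [-12.  21. -19.   0. -50.  86.] t 4.5 F [-1.6 -0.9  5.9] gap 0.0384 ff 60.4
```

```bash
python3 -m creep '[[0,0,-0.015,0,0,0,1],[0,0,-0.03,0,0,0,1],[0,0,-0.04,0,0,0,1],[0,0,-0.04,0,0,0,1],[0,0,-0.015,0,0,0,1]]'
python3 -m creep '[[0,0,0,0,0,0,1]]'
python3 go.py 0.594 -0.057 0.15 -106.2
```

```text
clock: 5.12
tcp_pos: [0.4521, -0.2535, 0.1525]
orientation: [[0.96, -0.28, 0.002], [-0.28, -0.96, 0.0], [0.002, -0.001, -1.0]]
wrist_force: [0.5, -0.4, -5.2]
finger_gap: 0.0389
finger_force: 61.3
clock: 5.25
tcp_pos: [0.4513, -0.2532, 0.1502]
orientation: [[0.96, -0.28, -0.001], [-0.28, -0.96, 0.001], [-0.001, -0.001, -1.0]]
wrist_force: [1.0, 0.3, -6.0]
finger_gap: 0.0388
finger_force: 61.3
shift mm [  82.1 -228.3    0.3] turn [-0.05  0.07 -0.05] tcp [ 0.4513 -0.2532  0.1502] q [-12.  13.  -8.  -0. -69.  86.] t 5.25 F [ 1.   0.3 -6. ] gap 0.0388 ff 61.3
```

```bash
python3 -m creep '[[0.008,-0.022,0,0,0,0,1],[0.014,-0.04,0,0,0,0,1],[0.014,-0.04,0,0,0,0,1],[0.014,-0.04,0,0,0,0,1],[0.014,-0.04,0,0,0,0,1]]'
python3 -m creep '[[0.012,-0.03,0,0,0,0,1],[0.006,-0.016,0,0,0,0,1],[0,0,0,0,0,0,1],[0,0,0,0,0,0,1]]'
python3 go.py 0.594 -0.057 0.1 -106.2
python3 - <<'E'
from h import *
rgb,d,P=cloud("scene"); t,d2,Q=cloud("top")
cv2.imwrite("pics/c3.png",np.hstack([cv2.resize(rgb[130:280,150:310],None,fx=3,fy=3),cv2.resize(t[130:280,230:330],None,fx=3,fy=3)])[...,::-1])
np.savez("s3.npz",P=P,rgb=rgb)
E
```

```text
clock: 5.88
tcp_pos: [0.5627, -0.0952, 0.1472]
orientation: [[0.96, -0.28, -0.007], [-0.28, -0.96, 0.001], [-0.007, 0.001, -1.0]]
wrist_force: [0.6, -0.4, -5.4]
finger_gap: 0.0386
finger_force: 61.4
clock: 6.38
tcp_pos: [0.5927, -0.0582, 0.1492]
orientation: [[0.96, -0.28, -0.004], [-0.28, -0.96, 0.0], [-0.004, 0.001, -1.0]]
wrist_force: [0.1, -0.2, -5.4]
finger_gap: 0.0385
finger_force: 61.4
shift mm [ 1.1 -1.5 49.2] turn [ 0.04  0.21 -0.07] tcp [ 0.5927 -0.0582  0.1492] q [  9.  22.   4.  -0. -73.  64.] t 6.375 F [ 0.1 -0.2 -5.4] gap 0.0385 ff 61.4
```

View pics/c3.png

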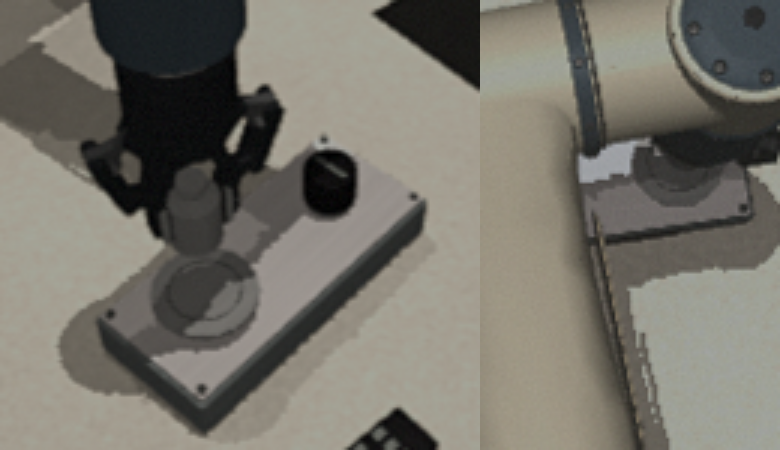

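The held weight hangs above the pan (crop knob at (193,172), base at (195,245); pan centre at (205,297)). I'll measure its offset to the pan within the same view.

```bash
python3 - <<'E'
from h import *
D=np.load("s3.npz");P=D["P"];s=sensors.observe()
# weight body silhouette: rows between underside and finger tips; left/right edges by depth
q=P[170:222,195:235]
for v in range(176,216,3):
    r=P[v,195:236]; m=np.abs(np.hypot(r[:,0]-.597,r[:,1]+.057))<.03
    m&=r[:,2]>.11
    u=np.where(m)[0]+195
    if len(u): print(v,u.min(),u.max(),P[v,u].mean(0).round(4))
for p in((214.3,187.3),): print("knob top", ray("scene",*p,0.2))
E
```

```text
176 199 226 [ 0.6064 -0.0628  0.2509]
179 200 225 [ 0.6076 -0.0643  0.2446]
182 200 227 [ 0.6074 -0.0627  0.2349]
185 199 228 [ 0.6045 -0.0647  0.2253]
188 199 228 [ 0.599  -0.0599  0.2083]
191 201 229 [ 0.6026 -0.0584  0.2013]
194 202 229 [ 0.6024 -0.0569  0.1908]
197 203 229 [ 0.6028 -0.058   0.1825]
200 203 229 [ 0.6059 -0.0607  0.178 ]
203 203 228 [ 0.607  -0.0635  0.1714]
206 203 224 [ 0.6063 -0.0689  0.1654]
209 204 224 [ 0.6066 -0.0687  0.1556]
212 208 222 [ 0.6081 -0.0682  0.1465]
215 212 217 [ 0.6083 -0.0705  0.1385]
knob top [ 0.59247605 -0.05304112  0.2       ]
```

```bash
python3 -m creep '[[0.002,-0.002,0.02,0,0.2,0,1],[0,0,0.025,0,0,0,1],[0,0,0.013,0,0,0,1],[0,0,0,0,0,0,1]]'
python3 go.py 0.595 -0.057 0.083 -106.2
python3 -m creep '[[0,0,0.003,0,0,0,1],[0,0,0.003,0,0,0,1],[0,0,0.002,0,0,0,1],[0,0,0,0,0,0,1]]'
python3 go.py 0.595 -0.057 0.075 -106.2
```

```text
clock: 6.98
tcp_pos: [0.5954, -0.0567, 0.0914]
orientation: [[0.96, -0.28, -0.0], [-0.28, -0.96, -0.001], [-0.0, 0.001, -1.0]]
wrist_force: [-0.4, -0.3, -5.1]
finger_gap: 0.0388
finger_force: 61.4
shift mm [-0.3  0.4  8.4] turn [ 0.05  0.01 -0.06] tcp [ 0.5954 -0.0567  0.0914] q [ 10.  24.  -1.   0. -65.  64.] t 6.975 F [-0.4 -0.3 -5.1] gap 0.0388 ff 61.4
clock: 7.48
tcp_pos: [0.5961, -0.0562, 0.0841]
orientation: [[0.96, -0.28, 0.002], [-0.28, -0.96, -0.001], [0.002, 0.0, -1.0]]
wrist_force: [0.3, -0.0, -5.5]
finger_gap: 0.0384
finger_force: 61.5
shift mm [-0.9  1.1  9.1] turn [ 0.   -0.09 -0.03] tcp [ 0.5961 -0.0562  0.0841] q [ 10.  25.  -1.   0. -64.  64.] t 7.475 F [ 0.3 -0.  -5.5] gap 0.0384 ff 61.5
```

```bash
python3 -m creep '[[0,0,0.003,0,0,0,1],[0,0,0.003,0,0,0,1],[0,0,0,0,0,0,1]]'
python3 go.py 0.595 -0.057 0.075 -106.2
python3 -m creep '[[0,0,0.002,0,0,0,1],[0,0,0.001,0,0,0,1],[0,0,0,0,0,0,1]]'
python3 go.py 0.595 -0.057 0.075 -106.2
```

```text
clock: 7.85
tcp_pos: [0.5966, -0.0563, 0.0784]
orientation: [[0.96, -0.279, 0.003], [-0.279, -0.96, -0.001], [0.003, -0.0, -1.0]]
wrist_force: [-1.0, 0.3, -1.1]
finger_gap: 0.0388
finger_force: 61.7
shift mm [-1.3  1.2  3.4] turn [-0.01 -0.15 -0.03] tcp [ 0.5966 -0.0563  0.0784] q [ 10.  25.  -2.   0. -63.  64.] t 7.85 F [-1.   0.3 -1.1] gap 0.0388 ff 61.7
clock: 8.22
tcp_pos: [0.5966, -0.0562, 0.0754]
orientation: [[0.96, -0.279, 0.003], [-0.279, -0.96, -0.001], [0.003, -0.0, -1.0]]
wrist_force: [0.7, -0.2, -0.2]
finger_gap: 0.0383
finger_force: 61.9
shift mm [-1.3  1.2  0.4] turn [-0.01 -0.16 -0.03] tcp [ 0.5966 -0.0562  0.0754] q [ 10.  25.  -2.   0. -63.  64.] t 8.225 F [ 0.7 -0.2 -0.2] gap 0.0383 ff 61.9
```

```bash
python3 -m creep '[[0,0,0,0,0,0,0.08],[0,0,0,0,0,0,0.0],[0,0,0,0,0,0,-0.3],[0,0,0,0,0,0,-1],[0,0,0,0,0,0,-1]]' 20
python3 -m creep '[[0,0,0,0,0,0,-1],[0,0,-0.02,0,0,0,-1],[0,0,-0.04,0,0,0,-1],[0,0,-0.04,0,0,0,-1],[0,-0.05,-0.01,0,0,0,-1]]'
python3 -m creep '[[0,-0.05,0,0,0,0,-1],[0,-0.025,0,0,0,0,-1],[0,0,0,0,0,0,-1]]'
python3 go.py 0.5755 0.087 0.16 -146
python3 - <<'E'
from h import *
rgb,d,P=cloud("scene"); t,d2,Q=cloud("top")
cv2.imwrite("pics/c4.png",np.hstack([cv2.resize(rgb[130:280,150:310],None,fx=3,fy=3),cv2.resize(t[130:280,230:330],None,fx=3,fy=3)])[...,::-1])
p=P[200:245,195:242].reshape(-1,3)
a=p[(p[:,2]>.056)&(p[:,2]<.075)];k=p[(p[:,2]>.112)&(p[:,2]<.14)];b=p[(p[:,2]>.075)&(p[:,2]<.105)&(abs(p[:,0]-.6)<.04)&(abs(p[:,1]+.06)<.04)]
for s in(a,b,k): 
    if len(s): print(len(s),s.mean(0).round(4),(s.min(0)).round(3),s.max(0).round(3),cv2.minAreaRect((s[:,:2]*1000).astype(np.float32)))
E
```

```text
clock: 8.85
tcp_pos: [0.5962, -0.0562, 0.0751]
orientation: [[0.96, -0.28, 0.002], [-0.28, -0.96, -0.0], [0.002, 0.0, -1.0]]
wrist_force: [-0.1, 0.7, 0.6]
finger_gap: 0.0854
finger_force: 0.0
clock: 9.48
tcp_pos: [0.6113, -0.0099, 0.1892]
orientation: [[0.959, -0.283, 0.008], [-0.283, -0.959, -0.001], [0.008, -0.002, -1.0]]
wrist_force: [1.1, 0.2, -1.4]
finger_gap: 0.0852
finger_force: 0.0
clock: 9.85
tcp_pos: [0.631, 0.0654, 0.1844]
orientation: [[0.961, -0.277, 0.001], [-0.277, -0.961, -0.001], [0.001, 0.001, -1.0]]
wrist_force: [0.2, 0.2, -0.1]
finger_gap: 0.0853
finger_force: 0.0
shift mm [-59.4  -5.4  24.4] turn [ 1.000e-02 -6.000e-02  3.989e+01] tcp [0.631  0.0654 0.1844] q [ 20.  25.  15.   0. -79.  54.] t 9.85 F [ 0.2  0.2 -0.1] gap 0.0853 ff 0.0
585 [ 0.6042 -0.0633  0.0634] [ 0.553 -0.098  0.057] [ 0.637 -0.015  0.075] ((598.208251953125, -57.75879669189453), (82.31237030029297, 78.38371276855469), 57.68818664550781)
138 [ 0.6113 -0.0641  0.0905] [ 0.588 -0.076  0.075] [ 0.619 -0.037  0.105] ((605.9647827148438, -59.1099967956543), (37.46394348144531, 26.37268829345703), 72.46910858154297)
97 [ 0.6006 -0.0568  0.1237] [ 0.586 -0.067  0.113] [ 0.61  -0.045  0.128] ((599.50341796875, -55.6378173828125), (21.937271118164062, 24.57239532470703), 51.62943649291992)
```

View pics/c4.png

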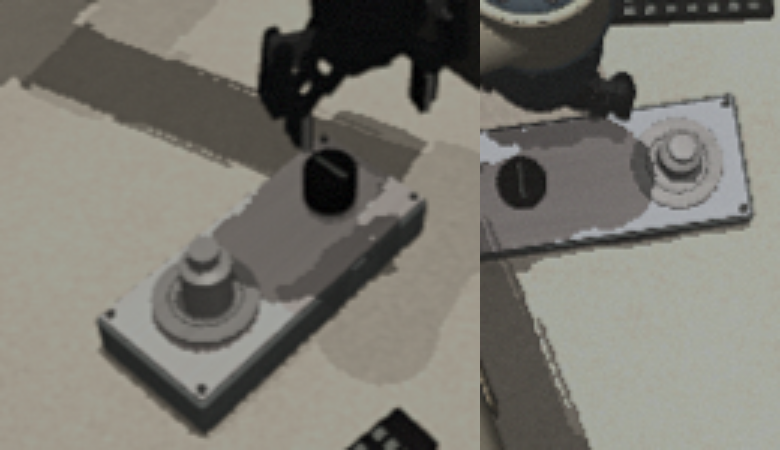

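The weight stands upright, mid-pan (top crop knob at (683,150), pan about (683,165)), and the pan is down about 8 mm. The cap is at scene crop (330,180) with its bar still along the gauge's x. Next is the cap.

```bash
python3 -m creep '[[-0.03,0,0,0,0,0,-1],[-0.029,-0.005,0,0,0,10,-1],[0,0,0,0,0,10,-1],[0,0,0,0,0,10,-1],[0,0,0,0,0,10,-1]]' 40
python3 -m creep '[[0,0,0.02,0,0,0,-1],[0,0,0,0,0,0,-1],[0,0,0,0,0,0,-1]]'
python3 go.py 0.5755 0.087 0.061 -146
```

```text
clock: 10.58
tcp_pos: [0.5755, 0.0838, 0.1853]
orientation: [[0.55, -0.835, 0.002], [-0.835, -0.55, -0.001], [0.002, -0.001, -1.0]]
wrist_force: [0.0, 0.8, -0.0]
finger_gap: 0.0854
finger_force: 0.0
clock: 10.95
tcp_pos: [0.576, 0.0844, 0.1658]
orientation: [[0.555, -0.832, 0.003], [-0.832, -0.555, -0.001], [0.002, -0.002, -1.0]]
wrist_force: [-0.1, -0.1, -0.2]
finger_gap: 0.0852
finger_force: 0.0
shift mm [ -2.7  -0.9 104.8] turn [-0.09 -0.12 -0.27] tcp [0.576  0.0844 0.1658] q [ 24.  20.   4.   0. -74.  10.] t 10.95 F [-0.1 -0.1 -0.2] gap 0.0852 ff 0.0
```

```bash
python3 -m creep '[[-0.003,-0.001,0.03,0,0,0,-1],[0,0,0.035,0,0,0,-1],[0,0,0.03,0,0,0,-1],[0,0,0.013,0,0,0,-1],[0,0,0,0,0,0,-1]]'
python3 -m creep '[[0,0,0,0,0,0,-1],[0,0,0,0,0,0,-1]]'
python3 go.py 0.5755 0.087 0.057 -146
```

```text
clock: 11.58
tcp_pos: [0.5752, 0.0879, 0.0572]
orientation: [[0.556, -0.831, 0.001], [-0.831, -0.556, -0.001], [0.002, -0.001, -1.0]]
wrist_force: [-0.7, 0.7, -0.1]
finger_gap: 0.085
finger_force: 0.0
clock: 11.82
tcp_pos: [0.5759, 0.0884, 0.0583]
orientation: [[0.556, -0.831, 0.004], [-0.831, -0.556, 0.0], [0.002, -0.003, -1.0]]
wrist_force: [-0.5, -0.1, -0.1]
finger_gap: 0.0854
finger_force: 0.0
shift mm [0.9 1.1 1.3] turn [-0.2  -0.11 -0.23] tcp [0.5759 0.0884 0.0583] q [ 24.  24.  -6.   0. -59.  10.] t 11.825 F [-0.5 -0.1 -0.1] gap 0.0854 ff 0.0
```

```bash
python3 -m creep '[[0.001,0.001,0.001,0,0,0,0],[0,0,0,0,0,0,1],[0,0,0,0,0,0,1],[0,0,0,0,0,0,1],[0,0,0,0,0,0,1]]' 25
python3 go.py 0.5755 0.087 0.057 -146; python3 -c "
from h import *;s=sensors.observe();print(s['moment'],s['orientation'].T@s['wrist_force'])"
```

```text
clock: 12.45
tcp_pos: [0.575, 0.0867, 0.0563]
orientation: [[0.556, -0.831, 0.002], [-0.831, -0.556, -0.001], [0.002, -0.001, -1.0]]
wrist_force: [-0.3, 0.0, 3.7]
finger_gap: 0.0431
finger_force: 25.6
shift mm [ 0.1 -0.6 -0.7] turn [-0.08 -0.09 -0.23] tcp [0.575  0.0867 0.0563] q [ 24.  24.  -6.   0. -59.  10.] t 12.45 F [-0.3  0.   3.7] gap 0.0431 ff 25.6
[-0.09933515  0.30717765  0.03899476] [-0.16955129  0.19392337 -3.7418471 ]
```

```bash
cat > st.py <<'E'
from h import *
s=sensors.observe();R=s["orientation"]
print("yawY",np.degrees(np.arctan2(R[1,1],R[0,1])).round(2),"M",s["moment"].round(3),"F",s["wrist_force"].round(1),"tcp",s["tcp_pos"].round(4),"gap",round(s["finger_gap"],4),"q6",s["q"][5].round(1),"effort6",s["effort"][5].round(3),"t",s["clock"])
E
python3 st.py
python3 -m creep '[[0,0,0,0,0,-3,1],[0,0,0,0,0,-2,1],[0,0,0,0,0,0,1]]' >/dev/null; python3 st.py
python3 -m creep '[[0,0,0,0,0,-2.5,1],[0,0,0,0,0,-2.5,1],[0,0,0,0,0,0,1]]'>/dev/null; python3 st.py
```

```text
yawY -146.23 M [-0.099  0.307  0.039] F [-0.3  0.   3.7] tcp [0.575  0.0867 0.0563] gap 0.0431 q6 9.7 effort6 0.001 t 12.45
yawY -141.23 M [0.039 0.044 0.035] F [-0.3 -0.2  3.6] tcp [0.5751 0.0869 0.0563] gap 0.0438 q6 14.7 effort6 0.158 t 12.825
yawY -136.28 M [-0.144 -0.175  0.014] F [ 0.7 -0.1  2.9] tcp [0.5752 0.0867 0.0563] gap 0.0435 q6 19.6 effort6 0.217 t 13.2
```

```bash
python3 -m creep '[[0,0,0,0,0,-2,1],[0,0,0,0,0,-2,1],[0,0,0,0,0,0,1]]' >/dev/null; python3 st.py
python3 - <<'E'
from h import *
rgb,d,P=cloud("scene"); t,d2,Q=cloud("top")
cv2.imwrite("pics/c5.png",np.hstack([cv2.resize(rgb[160:225,225:295],None,fx=5,fy=5),cv2.resize(t[160:225,220:270],None,fx=5,fy=5)])[...,::-1])
E
```

```text
yawY -132.22 M [-0.249 -0.471 -0.173] F [ 0.8 -0.5  3.5] tcp [0.5752 0.0867 0.0563] gap 0.0436 q6 23.7 effort6 0.381 t 13.575
```

View pics/c5.png

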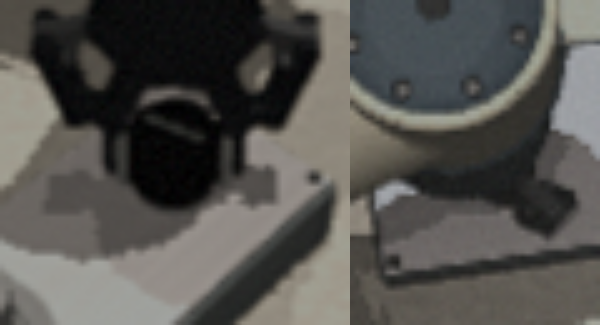

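The scene crop shows the cap between the pads, with its bar running from about (147,120) to (210,140). I'll get the bar's world angle by rays and compare it with the shut position.

```bash
python3 - <<'E'
from h import *
def ang(p,q):
    d=ray("scene",*q,.092)-ray("scene",*p,.092);return np.degrees(np.arctan2(d[1],d[0])),np.hypot(*d[:2])
print(ang((256,181.7),(265,189.3)),ang((254.4,184),(267,188)))
rgb,_=viewer.get_image("scene")
cap=rgb[176:206,248:272].astype(int).sum(2); print(cap[2:16])
E
python3 -m creep '[[0,0,0,0,0,-1,1],[0,0,0,0,0,-1,1],[0,0,0,0,0,0,1]]' >/dev/null; python3 st.py
```

```text
(np.float64(-0.27614577469720375), np.float64(0.03298460761669803)) (np.float64(25.61357919865278), np.float64(0.033115494505303114))
[[ 32  40  27  39  30 121 228 276 278 293 310 306 282 230 198 195 170 147
   80  37  33  29  41  27]
 [ 30  42  22  31  67 202 292 311 305 273 215 176 179 180 205 229 240 228
  149  48  18  37  43  45]
 [ 19  43  34  33 110 227 256 171 139  63  48  28  34  32  58  94 176 252
  209  74  27  48  43  39]
 [ 32  41  32  48 111 138  89  35   8   6   4   7   6  15  14   0  43 102
  139 103  40  32  28  33]
 [ 34  28  45  87  74  32  43  37  34   8  10  24   3  16  18  22   2  22
   73 126  98  35  19  30]
 [ 42  38  75  77  31  50 104 120  99  58  24   8  15  27   6  10  19  10
   33 157 174  59  35  42]
 [ 21  50  72  66  10  24  71 111 129 107  96  65  59  30   0  28  16  20
    3  37  49  27  30  42]
 [ 37  51  31  36   6  19  24  19  37  67 109 129 129  96  47  37  18  25
   13  16  14  33  30  38]
 [ 50  76  77  31   5  18  22  28  13  25  35  64 115 122 112  92  73  49
   21  26  17  53  45  37]
 [104 145 122  43  10  25   5  12   6  18  15  12  30  54  78 113 135 110
   35  20  20  93 120  74]
 [151 173 109  13  10  15  14  32  23  23  21  15  15   4   9  36  64  53
   11   4  22 137 190 137]
 [159 177 113  25  21  16  31   2  25  20  21  13  30  14  10  16  14  17
   15   9  31 133 191 140]
 [146 168 116  19  23  13  12   7  35  22  26  14  14  14  20  20  19  15
    7   6  59 138 187 138]
 [146 170 115  18  23  14  26  21  15  19  16  30   5  20  18  25  19   9
   12  18  57 135 183 134]]
yawY -130.22 M [-0.415 -0.754 -0.381] F [ 2.7 -1.3  6.3] tcp [0.5752 0.0867 0.0562] gap 0.0435 q6 25.7 effort6 0.507 t 14.1
```

The torque climbs steadily past about 7° (Mz reaches -0.38 N m at 16°), so counter-clockwise is the wrong way. I'll turn clockwise instead.

```bash
python3 -m creep '[[0,0,0,0,0,5,1],[0,0,0,0,0,6,1],[0,0,0,0,0,6,1],[0,0,0,0,0,0,1]]' >/dev/null; python3 st.py
python3 -m creep '[[0,0,0,0,0,5,1],[0,0,0,0,0,5,1],[0,0,0,0,0,0,1]]' >/dev/null; python3 st.py
python3 -m creep '[[0,0,0,0,0,5,1],[0,0,0,0,0,5,1],[0,0,0,0,0,0,1]]' >/dev/null; python3 st.py
```

```text
yawY -147.25 M [-0.018  0.007 -0.01 ] F [ 0.1 -0.9  6.2] tcp [0.5746 0.087  0.0562] gap 0.0433 q6 8.7 effort6 -0.347 t 14.6
yawY -157.23 M [ 0.063  0.015 -0.107] F [ 0.2 -0.2  6.3] tcp [0.5746 0.0871 0.0562] gap 0.0433 q6 -1.3 effort6 -0.272 t 14.975
yawY -167.24 M [ 0.    -0.006 -0.066] F [-0.2  0.1  6.6] tcp [0.5746 0.087  0.0562] gap 0.044 q6 -11.3 effort6 -0.272 t 15.35
```

```bash
python3 -m creep '[[0,0,0,0,0,6,1],[0,0,0,0,0,7,1],[0,0,0,0,0,7,1],[0,0,0,0,0,6,1],[0,0,0,0,0,0,1]]' >/dev/null; python3 st.py
python3 -m creep '[[0,0,0,0,0,6,1],[0,0,0,0,0,7,1],[0,0,0,0,0,7,1],[0,0,0,0,0,5,1],[0,0,0,0,0,0,1]]' >/dev/null; python3 st.py
python3 - <<'E'
from h import *
rgb,d,P=cloud("scene")
cv2.imwrite("pics/c6.png",cv2.resize(rgb[160:225,225:295],None,fx=6,fy=6)[...,::-1])
E
```

```text
yawY 166.75 M [-0.03  -0.046 -0.097] F [-0.9  0.4  7.2] tcp [0.5746 0.087  0.0562] gap 0.0434 q6 -37.3 effort6 -0.351 t 15.975
yawY 141.76 M [ 0.008  0.051 -0.084] F [0.6 0.1 6.5] tcp [0.5746 0.087  0.0562] gap 0.0435 q6 -62.3 effort6 -0.278 t 16.6
```

View pics/c6.png

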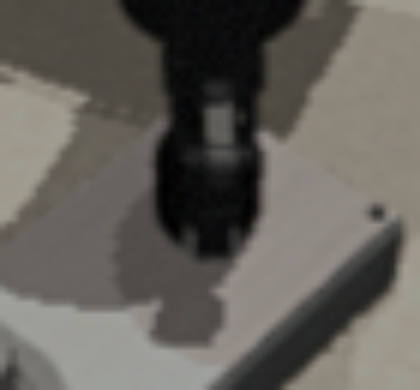

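The near finger hides the cap's top. The gripper is 72° clockwise from shut at low, constant torque, so the cap is loose. I'll lift it gently and watch the force.

```bash
python3 -m creep '[[0,0,-0.003,0,0,0,1],[0,0,-0.004,0,0,0,1],[0,0,0,0,0,0,1]]' 30 >/dev/null; python3 st.py
python3 -m creep '[[0,0,-0.005,0,0,0,1],[0,0,-0.008,0,0,0,1],[0,0,0,0,0,0,1]]' >/dev/null; python3 st.py
```

```text
yawY 141.77 M [ 0.023 -0.05   0.022] F [ 0.4  0.3 -0.7] tcp [0.5744 0.0868 0.0628] gap 0.0432 q6 -62.3 effort6 0.003 t 17.025
yawY 141.77 M [-0.012  0.025 -0.025] F [ 0.9 -0.3 -0.2] tcp [0.5754 0.087  0.0771] gap 0.0432 q6 -62.3 effort6 0.0 t 17.4
```

Free: the wrist shows about the cap's own weight. I'll lift to about 10 cm.

```bash
python3 -m creep '[[0,0,-0.02,0,0,0,1],[0,0,-0.025,0,0,0,1],[0,0,-0.025,0,0,0,1],[0,0,-0.01,0,0,0,1],[0,0,0,0,0,0,1]]' >/dev/null
python3 -m creep '[[0,0,0,0,0,0,1],[0,0,0,0,0,0,1],[0,0,0,0,0,0,1],[0,0,0,0,0,0,1]]'; python3 st.py
python3 - <<'E'
from h import *
rgb,d,P=cloud("scene");t,_,_=cloud("top")
cv2.imwrite("pics/c7.png",np.hstack([cv2.resize(rgb[120:290,160:310],None,fx=3,fy=3),cv2.resize(t[120:290,220:320],None,fx=3,fy=3)])[...,::-1])
p=P[200:245,195:242].reshape(-1,3);k=p[(p[:,2]>.112)&(p[:,2]<.14)];print(len(k),k.mean(0))
E
```

```text
clock: 18.52
tcp_pos: [0.5746, 0.0868, 0.1557]
orientation: [[-0.619, -0.785, 0.001], [-0.785, 0.619, -0.001], [-0.0, -0.001, -1.0]]
wrist_force: [0.1, 0.5, -0.1]
finger_gap: 0.0432
finger_force: 30.6
yawY 141.76 M [-0.078 -0.041 -0.012] F [ 0.1  0.5 -0.1] tcp [0.5746 0.0868 0.1557] gap 0.0432 q6 -62.3 effort6 0.0 t 18.525
97 [ 0.6006508  -0.05679858  0.12380113]
```

View pics/c7.png

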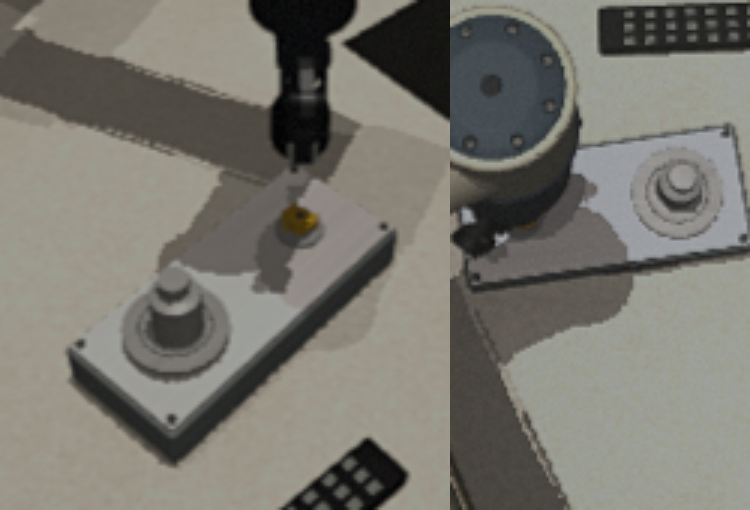

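The brass neck is bare at scene crop (300,220), and the cap is held above it at (300,125). The weight hasn't moved (knob at (173,285)). Handing in.

```bash
python3 -c "
from workcell import robot;print(robot.job_done())"
```

```text
the job is handed in; nothing more can be done
None
```

I handed the job in with the big weight released mid-pan (pan about 8 mm down) and the cap held still, about 10 cm above the bare neck; it has a reversed thread and loosened clockwise. The judge returned no verdict.

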